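# Sort the leftover fittings into the red trays

## Robot

A 7-joint arm with a two-finger parallel gripper is mounted at the origin on the work surface. World frame = base frame: x ahead of the robot, y to its left, z up, the work surface at z = 0. Lengths are in m, angles in rad, forces in N, time in s.
With the tool pointing down it reaches from about 0.4 to 0.85 m from the base axis. Payload 10.4 kg.
Tool frame: the origin (TCP) lies at the very end of the fingers, on their centre line; the grasp point (between the pads) lies 19 mm behind it; z points along the fingers, y is the direction in which the jaws open and shut (so a half turn about z gives the same grasp; the last joint's range is limited). The gripper opens to 87 mm and grips with 3 to 60 N. Pads are 19 mm wide; open, the fingers measure 117 mm over their backs; the gripper's body (75 mm by 190 mm) begins 51 mm behind the grasp point.
Start: joints at [-1.23, 0.332, -0.065, 1.46, 0.022, 1.35, -0.088], TCP at [0.222, 0.584, 0.223] pointing down, gripper open.
Joint ranges: [-2.6, 2.6], [-0.5, 2.12], [-1.47, 1.34], [0.16, 2.42], [-1.27, 4.41], [0.06, 2.06], [-2.6, 2.6]. Speed limits (rad/s): [2.22, 2.22, 2.79, 2.79, 3.14, 3.14, 3.14].

## Interface

Orientations are given as a unit quaternion [x, y, z, w].
In Python, from bench import read_state, camera, close_job, recognise, masks_of gives the robot as it stands.
- The arm moves only by the tool play_rows, never from a script. Its argument "moves" is a list of rows, each a list of 3 entries, a list of its own where there are three numbers: the shift along the tool's x, y, z in cm, then the turn, a rotation vector about the tool's x, y, z in rad, then the finger opening in cm, from 0 to 8.7. In form: [[[dx, dy, dz], [ax, ay, az], jaw], ...]. A call has 1 to 8 rows; each row is the pose to reach, as a shift and turn from the pose commanded when the call began, along the tool's axes at that moment; what a row does not reach only later rows make up. A row lasts 1/8 s, in which the tool goes at most 62.5 mm and 10.7 degrees, less where a joint would pass 70% of its speed; a pose out of reach is approached as far as the arm can. A call with a gripper value outside its range is refused whole. The fingers move at their own pace and stop on an object; "grip_force" is the grip in N (left out, the last holds). Time passes only in rows, so rows that repeat a pose let the fingers close. It gives the time, the measured TCP pose, the force and the opening at its end, in the units of the state.
- read_state(): the state, without advancing time (a new reading comes with each control period).
- camera(name): name is "scene" or "top" or "wrist"; returns a dict with "frame" (400x640x3 uint8, red, green, blue), "intrinsics" (3x3 intrinsics, pixels), "camera_from_world" (4x4, takes a point from world to camera coordinates). Camera axes: x right, y down, z forward; pixel columns grow to the right and rows downward; lengths in m; the calibration is good to about 2 mm. The wrist camera is an equidistant fisheye: a pixel r from the principal point sees the ray r / f radians off the axis. A picture is of the moment at which its call begins. There is no depth.
- close_job(): hands the job in, once; it reports no verdict.
Trained networks look in a picture, given as the dict that the camera call returned (one of the last four; its "shot" number tells which), for a name from the list of things; names that differ only in an ending like _2 or _b are one class to them, and where a whole thing is asked for, a point or a joint stands for the part that bears it (a point fixed in the world has none). Each returns a list of dicts, best first, with "conf" (0 to 1); they miss things now and then, are a little off and sometimes report something else, mostly with a low value. They report only what shows in the picture. A call takes as long as a camera call.
- recognise(picture, query): "at" ([column, row] in pixels, amid what is visible of it).
- masks_of(picture, query): "region" (400x640 bool, what is visible of it) and "at" ([column, row] in pixels, amid what is visible of it).
The state is a dict: "time": time; "joint_positions": joint angles; "joint_vel": joint speeds; "joint_torque": joint torques, N m; "ee_pos": TCP position; "eef_rot": TCP orientation; "ft_force": force on the tool from outside, world axes, zero at the start; "torque": the same for the moment, N m; "width": finger opening in m.
Only numpy, scipy, OpenCV 4.12 (cv2) and the standard library are available. Lean on these libraries where they do the work, as an engineer would, in place of code of your own. Each camera call takes 0.05 s, during which the arm holds its last target.

## Task

Sort the five leftover fittings on the bench into the red trays, going by the picture on each tray's card: both steel coupling nuts, both black machine feet, and the green wing knob. Leave every piece standing upright on the floor of its own tray, not on another piece or on a rim, and leave the blue roll of tape and the wood offcut lying where they are.

Things in the scene. Friction and masses are not known exactly. Their poses are not given: they have to be found in the camera images.
- nut_a: Coupling nut: plain bright steel hexagonal prism standing on end, 36 mm across flats (41.6 mm across corners), 42 mm high, dark bore drawn on top, about 0.2 kg. Origin: centre of its underside; z up; one pair of flats faces its +x and -x, the others follow every 60 degrees. There are two, alike.
- nut_b: Coupling nut: plain bright steel hexagonal prism standing on end, 36 mm across flats (41.6 mm across corners), 42 mm high, dark bore drawn on top, about 0.2 kg. Origin: centre of its underside; z up; one pair of flats faces its +x and -x, the others follow every 60 degrees. There are two, alike.
- foot_a: Machine foot: black plastic, standing; a round flange 46 mm in diameter and 8 mm thick below, on it a plain round stem 28 mm in diameter from 8 to 44 mm height, with a small brass dot on top; about 0.09 kg. Origin: centre of its underside; z up along the stem. There are two, alike.
- foot_b: Machine foot: black plastic, standing; a round flange 46 mm in diameter and 8 mm thick below, on it a plain round stem 28 mm in diameter from 8 to 44 mm height, with a small brass dot on top; about 0.09 kg. Origin: centre of its underside; z up along the stem. There are two, alike.
- knob: Wing knob: green plastic, standing; a round skirt 40 mm in diameter and 12 mm high below, on it an upright flat wing 44 mm long (its x), 16 mm thick (its y), from 12 to 44 mm height; about 0.08 kg. Origin: centre of its underside; z up. There is only one.
- tray_nut: Fixed shallow red tray for the coupling nuts: outside 106 (its x) by 146 mm (its y), inside 100 by 140, rim 18 mm high, walls and floor 3 mm, empty at the start. A solid ledge as high as the rim, 42 mm deep, on its far (+x) side bears a white card with two dark grey hexagons. Origin: underside, at the centre of the tray without the ledge; x towards the ledge, z up. Places of the trays change.
- tray_foot: Fixed shallow red tray for the machine feet: outside 106 (its x) by 146 mm (its y), inside 100 by 140, rim 18 mm high, walls and floor 3 mm, empty at the start. A solid ledge as high as the rim, 42 mm deep, on its far (+x) side bears a white card with two black discs with brass dots. Origin: underside, at the centre of the tray without the ledge; x towards the ledge, z up. Places of the trays change.
- tray_knob: Fixed shallow red tray for the wing knob: outside 106 (its x) by 146 mm (its y), inside 100 by 140, rim 18 mm high, walls and floor 3 mm, empty at the start. A solid ledge as high as the rim, 42 mm deep, on its far (+x) side bears a white card with one green disc with a bar across it. Origin: underside, at the centre of the tray without the ledge; x towards the ledge, z up. Places of the trays change.
- tape: Bystander, to be left alone: small blue roll of tape lying flat, outside diameter 60 mm, hole 38 mm, 22 mm high. Origin: centre of its underside.
- offcut: Bystander, to be left alone: loose dark wood offcut, a block 50 mm (its x) by 34 mm (its y), 24 mm high. Origin: centre of its underside.

How it is judged:
By the outcome, as a careful person would: the job done as asked, in the order asked, and still so for the second after the job is handed in, with the robot touching nothing.
It also fails if it takes over 112 s, if anything falls off the work surface, if the arm or the gripper's body presses on something with over 40 N, if the wrist force passes 120 N, or if a joint passes its speed limit or range.

## Working session

There is one attempt and no reset: what is moved stays moved. The work goes in short steps, Python scripts to look and compute and a tool call to move; the robot and the scene stay as the last step left them, time stands still between calls to the robot, and variables do not carry over. Pictures are saved under pics/ and viewed, and the job is handed in when it is done.

Besides the shell and the picture viewer there is one more tool, called after "Emit:" as name([rows], argument=value, ...), one row to a line, values as JSON. play_rows: Moves the arm, as the interface text tells. Its arguments: {"type":"object","properties":{"moves":{"type":"array","items":{"type":"array"}},"grip_force":{"type":"number"}},"required":["moves"]}

```bash
ls; mkdir -p pics; python3 - <<'E'
from bench import *
import cv2
s=read_state(); print({k:(v if not hasattr(v,'tolist') else v.tolist()) for k,v in s.items()})
for n in ["top","scene"]:
    c=camera(n); cv2.imwrite(f'pics/{n}0.png',c['frame'][:,:,::-1]); print(n,c['intrinsics'],c['camera_from_world'])
    for q in ["nut_a","foot_a","knob","tray_nut","tray_foot","tray_knob","tape","offcut"]:
        print(q,[(r['conf'],[round(float(x)) for x in r['at']]) for r in recognise(c,q)])
E
```

```text
pics
{'time': 0.0, 'joint_positions': [-1.2296264027649009, 0.3328719402752554, -0.06468243133408447, 1.4609505910600613, 0.02162904398803021, 1.3498532577914597, -0.08850898001586213], 'joint_vel': [-0.0005294908941151349, -0.0009582958975430408, 9.69169951528771e-05, 0.0015175527294336829, -0.001202080705144369, -0.0018742395396556684, 1.3531077360647822e-05], 'joint_torque': [-0.00046748389650019817, -62.32757091522217, 0.024051686050370336, -38.9899742603302, -0.06145387887954712, 0.04011088516563177, 0.00011031398344130139], 'ee_pos': [0.22226525873221634, 0.5837417573749372, 0.22174941479423152], 'eef_rot': [0.1808827454710714, 0.9835044237097235, -0.0006891516836159947, -7.748683395283676e-05], 'ft_force': [0.49108300270407157, -0.8905253623808788, 0.026452617951297712], 'torque': [0.05346875379182219, -0.001195632133393746, -0.042749544201935864], 'width': 0.08682306468600912}
top [[507.44508011   0.         322.14275189]
 [  0.         507.44508011 206.27971998]
 [  0.           0.           1.        ]] [[-0.02264198 -0.99974265 -0.00140871  0.01911304]
 [-0.97818761  0.022
[... 324 characters left out ...]
b [(0.63, [366, 251]), (0.61, [229, 178])]
tape [(0.69, [413, 235])]
offcut [(0.75, [323, 233])]
scene [[483.47898159   0.         323.70749102]
 [  0.         483.47898159 197.06759423]
 [  0.           0.           1.        ]] [[ 0.61668789  0.78717577 -0.00709586 -0.32272529]
 [ 0.58842492 -0.46693318 -0.66009811 -0.30308627]
 [-0.52292653  0.40289913 -0.75114588  1.27879638]
 [ 0.          0.          0.          1.        ]]
nut_a [(0.95, [260, 191]), (0.57, [338, 148])]
foot_a [(0.63, [399, 117])]
knob [(0.58, [378, 143])]
tray_nut [(0.58, [259, 299])]
tray_foot [(0.92, [354, 228])]
tray_knob [(0.69, [438, 175])]
tape [(0.7, [231, 232]), (0.68, [439, 177])]
offcut [(0.92, [313, 187])]
```

View pics/top0.png

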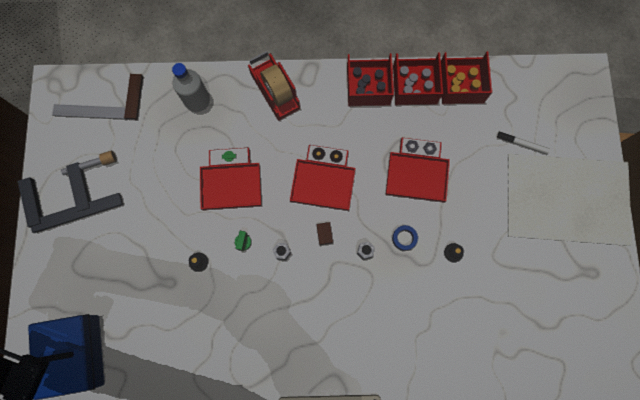

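View pics/scene0.png

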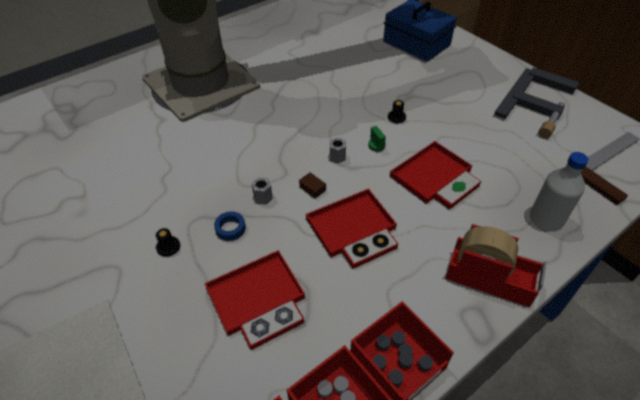

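```bash
python3 - <<'E'
import cv2
a=cv2.imread('pics/top0.png')
cv2.imwrite('pics/topz.png',cv2.resize(a[140:290,170:480],None,fx=2.55,fy=2.55,interpolation=cv2.INTER_CUBIC))
E
```

```text
(no output)
```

View pics/topz.png

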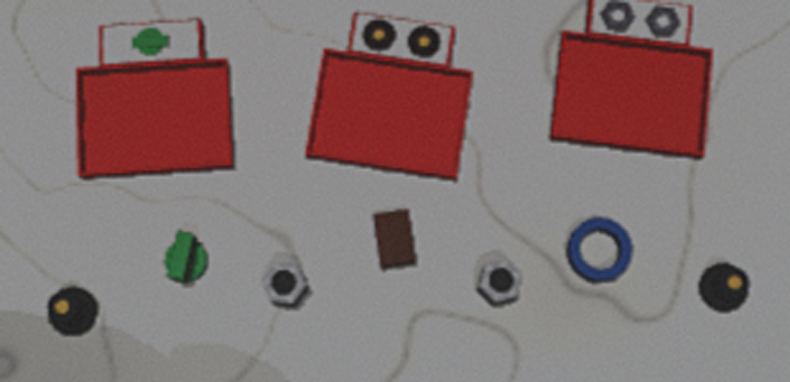

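Top view: feet at (198,261) and (454,252), knob (242,241), nuts (283,251) and (365,250), offcut (325,233), tape (405,238). The trays run left to right: knob (231,187), foot (323,185), nut (417,177). The network's `tray_knob` hit at (366,251) is false, since that is a nut.

```bash
cat > h.py <<'E'
import numpy as np, cv2
from bench import *
from scipy.optimize import minimize
from scipy.spatial.transform import Rotation as R
def proj(c,P,fish=False):
    T=np.array(c['camera_from_world']);K=np.array(c['intrinsics'])
    p=np.asarray(P)@T[:3,:3].T+T[:3,3]
    if fish:
        rr=np.hypot(p[:,0],p[:,1])+1e-12; th=np.arctan2(rr,p[:,2])
        xy=p[:,:2]/rr[:,None]*th[:,None]
    else: xy=p[:,:2]/p[:,2:]
    return xy*[K[0,0],K[1,1]]+K[:2,2]
def ray(c,uv,z,fish=False):
    T=np.array(c['camera_from_world']);K=np.array(c['intrinsics'])
    d=(np.array(uv)-K[:2,2])/[K[0,0],K[1,1]]
    if fish:
        r=np.hypot(*d); v=np.array([*(d/max(r,1e-9)*np.sin(r)),np.cos(r)])
    else: v=np.array([*d,1.])
    w=T[:3,:3].T@v; o=-T[:3,:3].T@T[:3,3]
    return (o+w*(z-o[2])/w[2])[:2]
def ngon(r,n=32,off=0): 
    a=np.arange(n)*2*np.pi/n+off; return np.c_[r*np.cos(a),r*np.sin(a)]
def rect(a,b): return np.array([[a,b],[-a,b],[-a,-b],[a,-b]])/2
PR={'nut':[(ngon(.0208,6,np.pi/6),0,.042)],'foot':[(ngon(.023),0,.008),(ngon(.014),.008,.044)],
 'knob':[(ngon(.020),0,.012),(rect(.044,.016),.012,.044)],
 'tray':[(rect(.106,.146),0,.018)]}
def sil(c,kind,x,y,th,S=4,z0=0,fish=False):
    m=np.zeros((400*S,640*S),np.uint8); ct,st=np.cos(th),np.sin(th)
    for pg,a,b in PR[kind]:
        q=pg@np.array([[ct,st],[-st,ct]])+[x,y]
        P=np.r_[np.c_[q,np.full(len(q),a+z0)],np.c_[q,np.full(len(q),b+z0)]]
        h=cv2.convexHull(((proj(c,P,fish)+.5)*S).astype(np.float32))
        cv2.fillConvexPoly(m,h.astype(np.int32),1)
    return cv2.resize(m.astype(np.float32),(640,400),interpolation=cv2.INTER_AREA)
def fit(views,kind,x,y,th,z0=0):
    # views: list of (cam,mask,fish)
    def cost(p):
        s=0
        for c,m,f in views:
            a=sil(c,kind,p[0],p[1],p[2]/20*1.0 if False else p[2]*20,4,z0,f); s+=1-np.minimum(a,m).sum()/np.maximum(a,m).sum()
        return s
    best=None
    for t0 in (th if hasattr(th,'__len__') else [th]):
        r=minimize(cost,[x,y,t0/20],method='Nelder-Mead',options=dict(initial_simplex=[[x,y,t0/20],[x+.006,y,t0/20],[x,y+.006,t0/20],[x,y,t0/20+.01]],xatol=1e-4,fatol=1e-4))
        if best is None or r.fun<best.fun: best=r
    return best.x*[1,1,20],best.fun
E
python3 - <<'E'
from h import *
t=camera('top'); s=camera('scene')
M={}
for k in ['nut','foot','knob','tray_nut','tray_foot','tray_knob']:
    q=k if 'tray' in k or k=='knob' else k+'_a'
    a=masks_of(t,q); b=masks_of(s,q)
    print(k,[(r['conf'],np.round(r['at']).tolist(),int(r['region'].sum())) for r in a],[(r['conf'],np.round(r['at']).tolist(),int(r['region'].sum())) for r in b])
    for r in a:
        if r['conf']<.3: continue
        z=.01 if 'tray' in k else .02
        x,y=ray(t,r['at'],z)
        if 'tray' in k: continue
        v=[(t,r['region'].astype(np.float32),False)]
        p,f=fit(v,k,x,y,[0,.5]); print('  top',np.round(p,4),round(f,3))
        for r2 in b:
            if np.hypot(*(ray(s,r2['at'],z)-[x,y]))<.03:
                p,f=fit([(s,r2['region'].astype(np.float32),False)],k,x,y,[0,.5]); print('  scene',np.round(p,4),round(f,3))
                p,f=fit(v+[(s,r2['region'].astype(np.float32),False)],k,x,y,[0,.5,1]); print('  both',np.round(p,4),round(f,3))
# trays by red colour in top
hsv=cv2.cvtColor(t['frame'],cv2.COLOR_RGB2HSV)
m=(((hsv[...,0]<8)|(hsv[...,0]>172))&(hsv[...,1]>150)).astype(np.uint8)
n,l,st,ce=cv2.connectedComponentsWithStats(m)
for i in range(1,n):
    if st[i,4]>800 and st[i,1]>120:
        mm=(l==i).astype(np.float32)
        x,y=ray(t,ce[i],.01); 
        # keep only tray body: opening
        mm=cv2.morphologyEx(mm,cv2.MORPH_OPEN,np.ones((9,9)))
        p,f=fit([(t,mm,False)],'tray',x,y,[0]); print('tray',ce[i].round(),np.round(p,4),round(f,3))
w=camera('wrist'); cv2.imwrite('pics/wrist0.png',w['frame'][:,:,::-1])
E
```

```text
nut [(0.81, [280.0, 252.0], 215), (0.74, [363.0, 253.0], 244)] [(0.81, [264.0, 194.0], 463), (0.71, [337.0, 148.0], 361)]
  top [0.4458 0.1039 0.1665] 0.147
  scene [0.444  0.1006 0.8817] 0.093
  both [0.4449 0.102  0.8584] 0.288
  top [ 0.4419 -0.0933  0.2087] 0.059
  scene [ 0.4409 -0.097   0.2907] 0.047
  both [ 0.441  -0.0951  0.1071] 0.247
foot [(0.85, [199.0, 261.0], 225)] [(0.82, [398.0, 115.0], 322), (0.72, [167.0, 244.0], 544), (0.19, [376.0, 140.0], 360)]
  top [0.4265 0.3044 0.4097] 0.289
  scene [0.4263 0.2995 0.0634] 0.092
  both [0.4259 0.3009 0.0196] 0.403
knob [(0.71, [244.0, 239.0], 253)] [(0.81, [376.0, 142.0], 354)]
  top [ 0.4714  0.1983 -0.2161] 0.083
  scene [ 0.4707  0.1945 -0.2625] 0.076
  both [ 0.4702  0.1973 -0.1913] 0.258
tray_nut [(0.58, [415.0, 173.0], 3286)] [(0.95, [259.0, 300.0], 6294)]
tray_foot [] [(0.86, [355.0, 227.0], 4671)]
tray_knob [(0.59, [229.0, 178.0], 3358), (0.54, [280.0, 252.0], 247)] [(0.67, [438.0, 177.0], 3692)]
tray [417. 176.] [ 0.6204 -0.2255 -0.1246] 0.159
tray [230. 186.] [0.6105 0.2289 0.0776] 0.152
tray [322. 184.] [ 0.6079  0.0056 -0.1729] 0.122
```

View pics/wrist0.png

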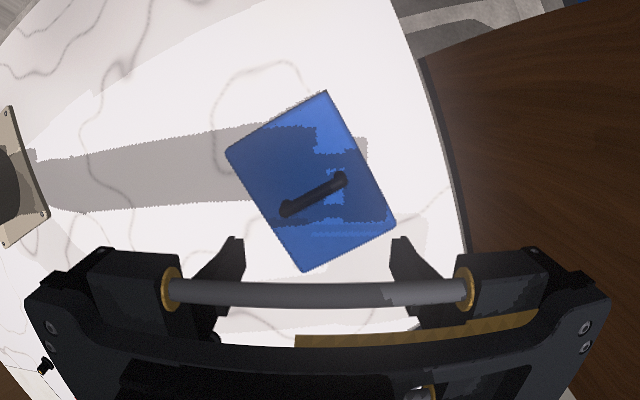

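```bash
cat >> h.py <<'E'
def go(x,y,z,yaw,s=None):
    s=s or read_state(); Rm=R.from_quat(s['eef_rot']); 
    d=Rm.inv().apply(np.array([x,y,z])-s['ee_pos'])*100
    # target: z down, tool y at yaw
    ty=np.array([np.cos(yaw),np.sin(yaw),0]); tz=np.array([0,0,-1.]); tx=np.cross(ty,tz)
    rv=(Rm.inv()*R.from_matrix(np.c_[tx,ty,tz])).as_rotvec()
    print('t',round(s['time'],2),'pos',np.round(s['ee_pos'],4),'w',round(s['width'],4),'d',np.round(d,2).tolist(),'rv',np.round(rv,3).tolist())
E
python3 - <<'E'
from h import *
go(.445,.102,.2,0)
E
```

```text
t 1.65 pos [0.2224 0.5841 0.2226] w 0.0872 d [-37.96, -37.14, 2.25] rv [0.0, -0.0, 1.207]
```

Emit:
play_rows([
  [[0,0,-4],[0,0,0],8.7],
  [[-6,-5,-4],[0,0,0.15],8.7],
  [[-12,-10,-4],[0,0,0.3],8.7],
  [[-17,-15,-3],[0,0,0.48],8.7],
  [[-22,-20,-1],[0,0,0.66],8.7],
  [[-27,-26,0],[0,0,0.84],8.7],
  [[-32,-32,1],[0,0,1.02],8.7],
  [[-38,-37.1,2.2],[0,0,1.207],8.7],
])

```text
time: 2.65
ee_pos: [0.4055, 0.1898, 0.2152]
eef_rot: [0.709, 0.705, 0.001, -0.0]
ft_force: [1.3, 0.9, 0.4]
width: 0.087
```

Emit:
play_rows([
  [[0,0,0],[0,0,0],8.7],
])

```text
time: 2.78
ee_pos: [0.4066, 0.1872, 0.2149]
eef_rot: [0.711, 0.704, -0.0, 0.0]
ft_force: [0.6, 1.1, 0.1]
width: 0.0872
```

```bash
python3 - <<'E'
from h import *
go(.445,.102,.2,0)
w=camera('wrist'); cv2.imwrite('pics/w1.png',w['frame'][:,:,::-1])
E
```

```text
t 2.77 pos [0.4066 0.1872 0.2149] w 0.0872 d [-8.48, 3.93, 1.49] rv [-0.0, 0.0, -0.01]
```

View pics/w1.png

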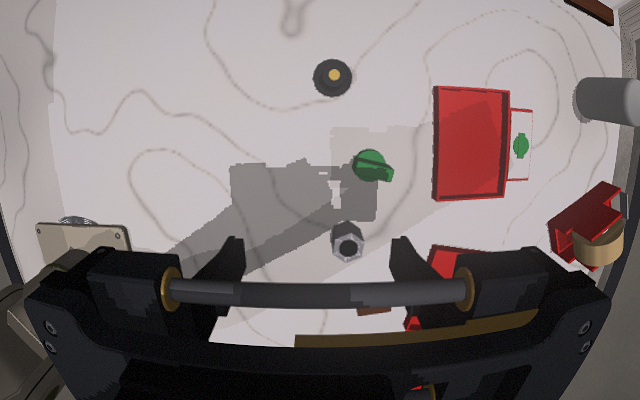

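The wrist view shows the foot at (332,78), the knob at (372,166), the nut at (348,243) and the knob tray at (472,142). I'll fit all of these from this picture.

```bash
cat >> h.py <<'E'
def wfit(w,kinds,ths={'nut':[0,.26,.52,.8],'foot':[0],'knob':[-.2]}):
    out=[]
    for k in kinds:
        q=k if k=='knob' else k+'_a'
        for r in masks_of(w,q):
            if r['conf']<.3: continue
            x,y=ray(w,r['at'],.02,True)
            p,f=fit([(w,r['region'].astype(np.float32),True)],k,x,y,ths[k]); print(k,r['conf'],np.round(r['at']),np.round(p,4),'iou loss',round(f,3)); out.append((k,p,f))
    return out
E
python3 - <<'E'
from h import *
w=camera('wrist'); o=wfit(w,['nut','foot','knob'])
im=w['frame'][:,:,::-1].copy()
for k,p,f in o:
    m=(sil(w,k,*p,fish=True)>.5).astype(np.uint8); cs,_=cv2.findContours(m,0,2); cv2.drawContours(im,cs,-1,(0,0,255),1)
cv2.imwrite('pics/w1f.png',cv2.resize(im[60:280,260:460],None,fx=2.7,fy=2.7,interpolation=cv2.INTER_CUBIC))
E
```

```text
nut 0.92 [346. 245.] [ 0.4424  0.1034 -0.1609] iou loss 0.056
foot 0.68 [334.  81.] [0.4238 0.3036 0.104 ] iou loss 0.042
knob 0.84 [372. 172.] [ 0.4692  0.1973 -0.2549] iou loss 0.048
```

View pics/w1f.png

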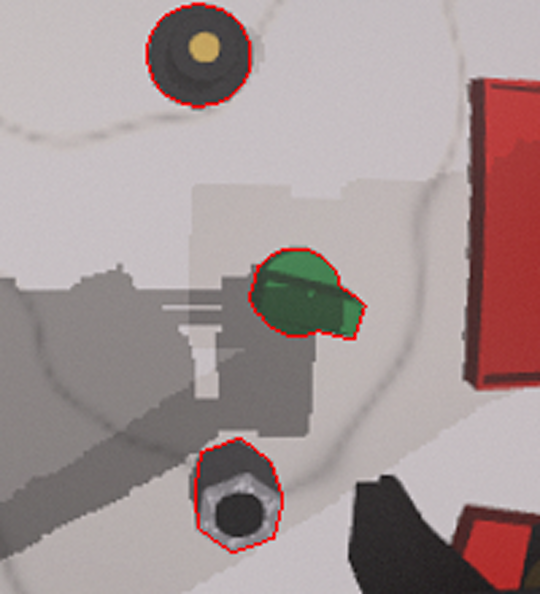

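```bash
python3 - <<'E'
from h import *
go(.4435,.1035,.1,-.16)
go(.4435,.1035,.013,-.16)
E
```

```text
t 3.02 pos [0.4047 0.1929 0.2153] w 0.0872 d [-8.96, 3.85, 11.52] rv [0.0, -0.0, 0.163]
t 3.02 pos [0.4047 0.1929 0.2153] w 0.0872 d [-8.96, 3.85, 20.22] rv [0.0, -0.0, 0.163]
```

Emit:
play_rows([
  [[-4,2,4],[0,0,0.08],8.7],
  [[-9,3.8,8],[0,0,0.163],8.7],
  [[-9,3.8,11],[0,0,0.163],8.7],
  [[-9,3.8,11],[0,0,0.163],8.7],
])

```text
time: 3.52
ee_pos: [0.4416, 0.1017, 0.1035]
eef_rot: [0.762, 0.648, -0.002, -0.0]
ft_force: [0.0, 0.5, 0.3]
width: 0.0867
```

```bash
python3 - <<'E'
from h import *
w=camera('wrist'); cv2.imwrite('pics/w2.png',w['frame'][:,:,::-1])
go(.4435,.1035,.013,-.16)
E
```

```text
t 3.58 pos [0.4426 0.1026 0.1051] w 0.0868 d [0.11, 0.08, 9.21] rv [-0.001, 0.001, -0.001]
```

View pics/w2.png

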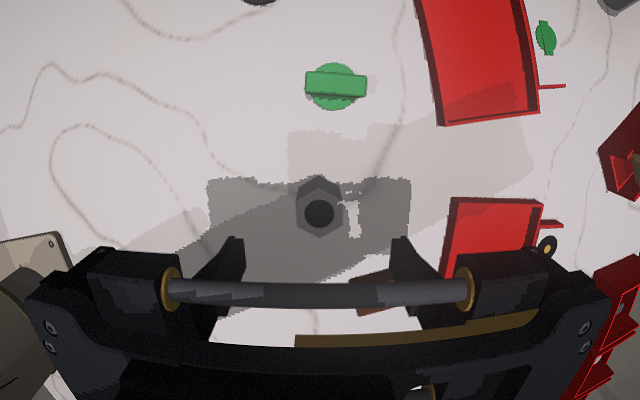

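The nut sits centred between the fingers at (319,205), flats square to the jaws. Descending and gripping.

Emit:
play_rows([
  [[0.1,0.1,4],[0,0,0],8.7],
  [[0.1,0.1,8],[0,0,0],8.7],
  [[0.1,0.1,9.2],[0,0,0],8.7],
  [[0.1,0.1,9.2],[0,0,0],5],
  [[0.1,0.1,9.2],[0,0,0],2.5],
  [[0.1,0.1,9.2],[0,0,0],2.5],
  [[0.1,0.1,9.2],[0,0,0],2.5],
  [[0.1,0.1,9.2],[0,0,0],2.5],
], grip_force=25)

```text
time: 4.58
ee_pos: [0.4444, 0.1026, 0.0134]
eef_rot: [0.762, 0.647, 0.0, 0.0]
ft_force: [-0.2, -0.1, -0.4]
width: 0.0447
```

Emit:
play_rows([
  [[0,0,0],[0,0,0],2.5],
  [[0,0,-3],[0,0,0],2.5],
  [[0,0,-7],[0,0,0],2.5],
  [[0,0,-10],[0,0,0],2.5],
])

```text
time: 5.08
ee_pos: [0.4443, 0.1024, 0.1144]
eef_rot: [0.762, 0.647, 0.0, 0.0]
ft_force: [0.1, 0.7, -2.9]
width: 0.036
```

```bash
python3 - <<'E'
from h import *
s=read_state()
# nut tray
for y in (.033,-.033):
    th=-.1246; print(np.array([.6204,-.2255])+y*np.array([-np.sin(th),np.cos(th)]))
go(.6163,-.2582,.14,-.16)
E
```

```text
[ 0.62450117 -0.19275583]
[ 0.61629883 -0.25824417]
t 5.08 pos [0.4443 0.1024 0.1144] w 0.036 d [-32.79, 22.83, -2.56] rv [0.0, -0.0, -0.003]
```

Emit:
play_rows([
  [[-5,3.6,-2],[0,0,0],2.5],
  [[-10,7.2,-2.5],[0,0,0],2.5],
  [[-15,10.8,-2.5],[0,0,0],2.5],
  [[-20,14.4,-2.5],[0,0,0],2.5],
  [[-25,18,-2.5],[0,0,0],2.5],
  [[-30,21.5,-2.5],[0,0,0],2.5],
  [[-32.8,22.8,-2.5],[0,0,0],2.5],
  [[-32.8,22.8,-2.5],[0,0,0],2.5],
])

```text
time: 6.08
ee_pos: [0.615, -0.2616, 0.1371]
eef_rot: [0.764, 0.646, -0.001, 0.0]
ft_force: [0.1, 0.8, -1.7]
width: 0.0359
```

```bash
python3 - <<'E'
from h import *
a=cv2.imread('pics/top0.png'); 
import numpy as np
t=camera('top')
im=cv2.resize(a,None,fx=6,fy=6,interpolation=cv2.INTER_CUBIC)
for p in [(.6204,-.2255,-.1246),(.6105,.2289,.0776),(.6079,.0056,-.1729)]:
    c,s=np.cos(p[2]),np.sin(p[2])
    for (L,W,z,col) in [(.106,.146,.018,(0,255,0)),(.1,.14,.018,(255,255,0)),(.106,.146,0,(255,0,255))]:
        q=rect(L,W)@np.array([[c,s],[-s,c]])+p[:2]
        u=(proj(t,np.c_[q,np.full(4,z)])+.5)*6
        cv2.polylines(im,[u.astype(np.int32)],True,col,1)
im=im[145*6:220*6,195*6:455*6]
cv2.imwrite('pics/tray.png',cv2.resize(im,(780,225*1),interpolation=cv2.INTER_AREA))
cv2.imwrite('pics/trayn.png',im[:, 185*6:])
w=camera('wrist'); cv2.imwrite('pics/w3.png',w['frame'][:,:,::-1])
go(.6163,-.2582,.14,-.16)
E
```

```text
t 6.17 pos [ 0.6157 -0.2578  0.1374] w 0.0357 d [-0.03, 0.07, -0.26] rv [-0.001, -0.0, -0.003]
```

View pics/trayn.png

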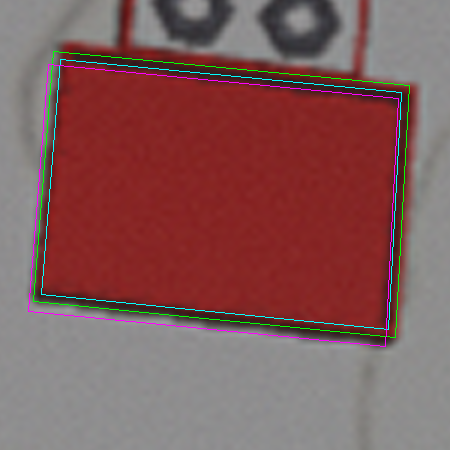

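View pics/w3.png

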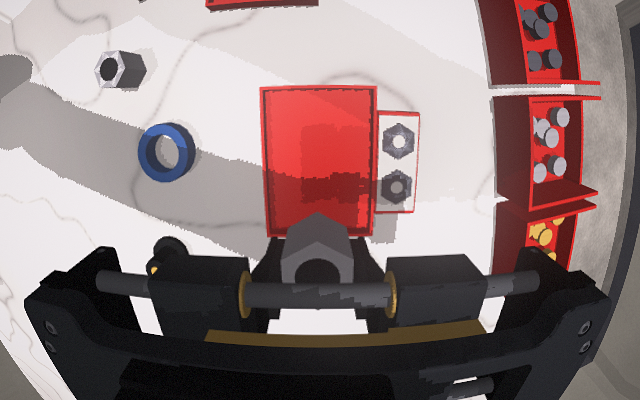

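View pics/tray.png

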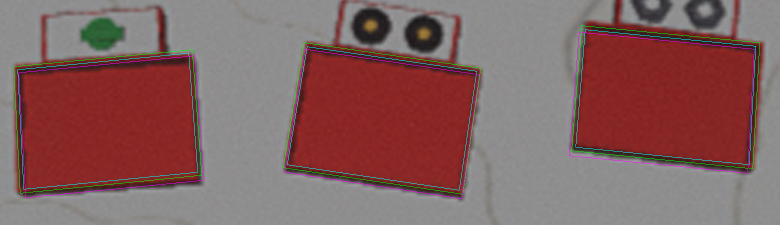

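```bash
python3 - <<'E'
from h import *
w=camera('wrist')
p=(.6204,-.2255,-.1246); c,s=np.cos(p[2]),np.sin(p[2])
q=rect(.106,.146)@np.array([[c,s],[-s,c]])+p[:2]
print(q.round(4), proj(w,np.c_[q,np.full(4,.018)],True).round(1))
for uv in [(262,88),(376,87),(372,236),(268,236)]: print(ray(w,uv,.018,True).round(4))
go(.616,-.2585,.019,-.16)
E
```

```text
[[ 0.6821 -0.1597]
 [ 0.5769 -0.1465]
 [ 0.5587 -0.2913]
 [ 0.6639 -0.3045]] [[373.6  79.9]
 [256.   84.5]
 [267.9 234.6]
 [373.5 230.9]]
[ 0.5817 -0.1508]
[ 0.6833 -0.1664]
[ 0.6619 -0.3099]
[ 0.5585 -0.2929]
t 6.22 pos [ 0.6159 -0.257   0.1376] w 0.0358 d [-0.16, 0.04, 11.86] rv [-0.001, -0.001, -0.002]
```

Emit:
play_rows([
  [[0.15,0,4],[0,0,0],2.5],
  [[0.15,0,8],[0,0,0],2.5],
  [[0.15,0,11],[0,0,0],2.5],
  [[0.15,0,12],[0,0,0],2.5],
  [[0.15,0,12.05],[0,0,0],2.5],
  [[0.15,0,12.05],[0,0,0],2.5],
])

```text
time: 6.98
ee_pos: [0.6171, -0.2567, 0.0189]
eef_rot: [0.762, 0.647, 0.001, 0.001]
ft_force: [0.1, 0.1, -1.5]
width: 0.0357
```

```bash
python3 - <<'E'
from h import *
s=read_state(); print(np.round(s['ft_force'],2))
go(.616,-.2595,.0165,-.16)
E
```

```text
[ 0.13  0.11 -1.54]
t 6.97 pos [ 0.6171 -0.2567  0.0189] w 0.0357 d [-0.3, -0.06, 0.24] rv [0.002, 0.0, -0.003]
```

Emit:
play_rows([
  [[-0.4,0,0.15],[0,0,0],2.5],
  [[-0.4,0,0.25],[0,0,0],2.5],
  [[-0.4,0,0.25],[0,0,0],5.2],
  [[-0.4,0,0.25],[0,0,0],5.2],
  [[-0.4,0,0.25],[0,0,0],5.2],
  [[-0.4,0,-4],[0,0,0],5.2],
  [[-0.4,0,-9],[0,0,0],5.2],
])

```text
time: 7.85
ee_pos: [0.615, -0.2603, 0.1078]
eef_rot: [0.762, 0.647, -0.001, -0.001]
ft_force: [1.0, -0.4, -0.7]
width: 0.0517
```

```bash
python3 - <<'E'
from h import *
w=camera('wrist'); cv2.imwrite('pics/w4.png',w['frame'][:,:,::-1])
wfit(w,['nut'])
go(.44,-.096,.14,.2)
E
```

```text
nut 0.77 [318. 213.] [ 0.6146 -0.262  -0.1396] iou loss 0.026
nut 0.41 [156. 250.] [ 0.4315 -0.3014 -0.04  ] iou loss 0.896
t 7.95 pos [ 0.6182 -0.2623  0.1136] w 0.0514 d [13.51, -20.27, -2.83] rv [0.008, 0.003, -0.363]
```

View pics/w4.png

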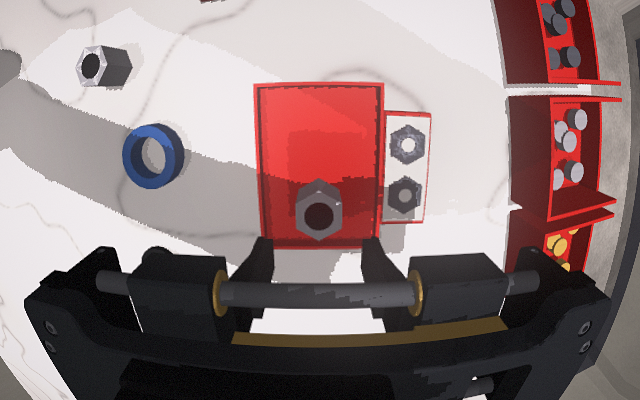

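Nut 1 stands in the nut tray at (318,210) in the picture, fit (.6146,-.262). On to nut 2.

Emit:
play_rows([
  [[3,-4,-2.8],[0,0,-0.1],8.7],
  [[6,-8,-2.8],[0,0,-0.2],8.7],
  [[9,-13,-2.8],[0,0,-0.3],8.7],
  [[12,-17,-2.8],[0,0,-0.363],8.7],
  [[13.5,-20.3,-2.8],[0,0,-0.363],8.7],
  [[13.5,-20.3,-2.8],[0,0,-0.363],8.7],
  [[13.5,-20.3,-2.8],[0,0,-0.363],8.7],
])

```text
time: 8.82
ee_pos: [0.4378, -0.0947, 0.1358]
eef_rot: [0.633, 0.774, 0.0, 0.0]
ft_force: [0.3, -0.7, -0.4]
width: 0.087
```

```bash
python3 - <<'E'
from h import *
w=camera('wrist'); cv2.imwrite('pics/w5.png',w['frame'][:,:,::-1])
o=wfit(w,['nut'])
p=o[0][1]; k=p[2]-round((p[2]-.1)/(np.pi/3))*np.pi/3; print(k)
go(p[0],p[1],.0132,k)
E
```

```text
nut 0.71 [322. 200.] [ 0.4394 -0.0945  0.2708] iou loss 0.034
0.2707919618132595
t 8.93 pos [ 0.4379 -0.0952  0.1356] w 0.0871 d [0.05, 0.16, 12.24] rv [0.0, 0.001, -0.072]
```

View pics/w5.png

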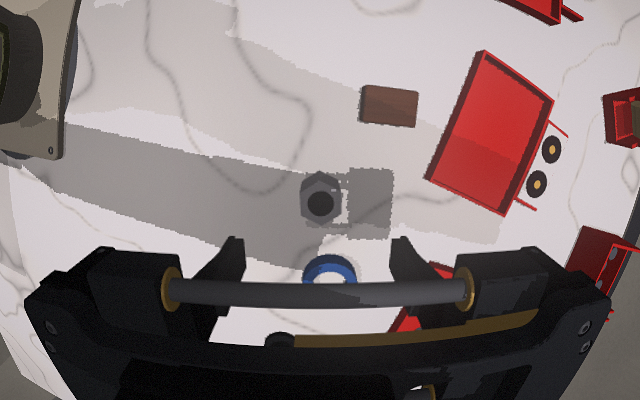

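Emit:
play_rows([
  [[0,0.1,5],[0,0,-0.06],8.7],
  [[0,0.1,10],[0,0,-0.06],8.7],
  [[0,0.1,12.2],[0,0,-0.06],8.7],
  [[0,0.1,12.2],[0,0,-0.06],6],
  [[0,0.1,12.2],[0,0,-0.06],2.5],
  [[0,0.1,12.2],[0,0,-0.06],2.5],
  [[0,0.1,12.2],[0,0,-0.06],2.5],
  [[0,0.1,12.2],[0,0,-0.06],2.5],
])

```text
time: 9.93
ee_pos: [0.4385, -0.0942, 0.014]
eef_rot: [0.609, 0.793, 0.0, 0.0]
ft_force: [-0.8, -0.2, 0.6]
width: 0.0451
```

Emit:
play_rows([
  [[0,0,0],[0,0,0],2.5],
  [[0,0,0],[0,0,0],2.5],
  [[0,0,-3],[0,0,0],2.5],
  [[0,0,-7],[0,0,0],2.5],
  [[0,0,-11],[0,0,0],2.5],
  [[0,0,-11],[0,0,0],2.5],
])

```text
time: 10.68
ee_pos: [0.4397, -0.0944, 0.1258]
eef_rot: [0.609, 0.793, 0.002, 0.001]
ft_force: [0.0, 0.1, -2.7]
width: 0.0355
```

```bash
python3 - <<'E'
from h import *
go(.6255,-.194,.125,-.14)
E
```

```text
t 10.68 pos [ 0.4397 -0.0944  0.1258] w 0.0355 d [-14.41, 15.4, 0.16] rv [0.005, -0.001, 0.4]
```

Emit:
play_rows([
  [[-3,3.5,0],[0,0,0.08],2.5],
  [[-7,7,0],[0,0,0.2],2.5],
  [[-10,11,0],[0,0,0.32],2.5],
  [[-13,14,0],[0,0,0.4],2.5],
  [[-14.4,15.4,0],[0,0,0.4],2.5],
  [[-14.4,15.4,0],[0,0,0.4],2.5],
  [[-14.4,15.4,4],[0,0,0.4],2.5],
  [[-14.4,15.4,6],[0,0,0.4],2.5],
])

```text
time: 11.68
ee_pos: [0.622, -0.1927, 0.0609]
eef_rot: [0.755, 0.656, -0.001, -0.002]
ft_force: [-0.5, 1.1, -2.5]
width: 0.0361
```

Emit:
play_rows([
  [[0,0,0],[0,0,0],2.5],
])

```text
time: 11.8
ee_pos: [0.6224, -0.193, 0.0619]
eef_rot: [0.755, 0.656, -0.001, -0.002]
ft_force: [0.1, 0.4, -2.4]
width: 0.036
```

```bash
python3 - <<'E'
from h import *
go(.6255,-.194,.017,-.14)
E
```

```text
t 11.8 pos [ 0.6224 -0.193   0.0619] w 0.036 d [-0.06, 0.33, 4.49] rv [-0.004, -0.001, 0.0]
```

Emit:
play_rows([
  [[-0.1,0.2,3],[0,0,0],2.5],
  [[-0.1,0.2,4.2],[0,0,0],2.5],
  [[-0.1,0.2,4.45],[0,0,0],2.5],
  [[-0.1,0.2,4.45],[0,0,0],2.5],
  [[-0.1,0.2,4.45],[0,0,0],5.2],
  [[-0.1,0.2,4.45],[0,0,0],5.2],
  [[-0.1,0.2,4.45],[0,0,0],5.2],
  [[-0.1,0.2,1],[0,0,0],5.2],
])

```text
time: 12.8
ee_pos: [0.6242, -0.1944, 0.0517]
eef_rot: [0.755, 0.656, -0.001, -0.002]
ft_force: [0.1, -0.4, 1.1]
width: 0.0517
```

Emit:
play_rows([
  [[0,0,-4],[0,0,0],5.2],
  [[0,0,-8],[0,0,0],5.2],
])

```text
time: 13.05
ee_pos: [0.6257, -0.1952, 0.1349]
eef_rot: [0.755, 0.656, 0.0, -0.0]
ft_force: [0.8, -0.6, -0.5]
width: 0.052
```

```bash
python3 - <<'E'
from h import *
w=camera('wrist'); cv2.imwrite('pics/w6.png',w['frame'][:,:,::-1])
s=camera('scene'); wfit(w,['nut'])
for r in masks_of(s,'foot_a'):
    if r['conf']<.3: continue
    x,y=ray(s,r['at'],.02); p,f=fit([(s,r['region'].astype(np.float32),False)],'foot',x,y,[0]); print(p.round(4),f)
im=s['frame'][:,:,::-1]; cv2.imwrite('pics/s6.png',im)
go(.435,-.31,.16,0)
E
```

```text
nut 0.77 [315. 265.] [ 0.6145 -0.2623 -0.1333] iou loss 0.066
nut 0.59 [318. 202.] [ 0.6249 -0.1976  0.8949] iou loss 0.044
[ 0.4256  0.3003 -0.0214] 0.07290935516357422
[ 0.4339 -0.3092  0.156 ] 0.05035507678985596
t 13.25 pos [ 0.6263 -0.1952  0.1343] w 0.0523 d [-14.04, -17.33, -2.6] rv [0.002, -0.0, -0.14]
```

View pics/w6.png

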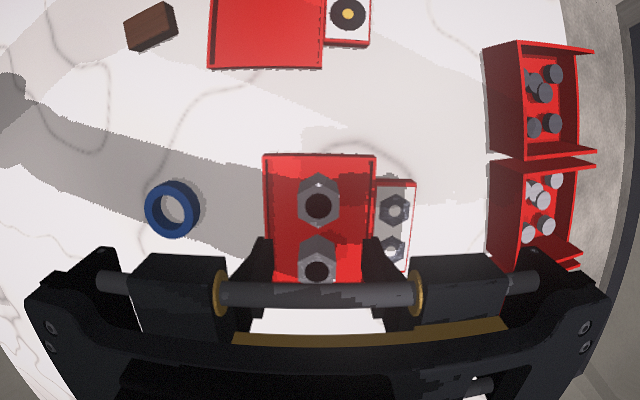

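View pics/s6.png

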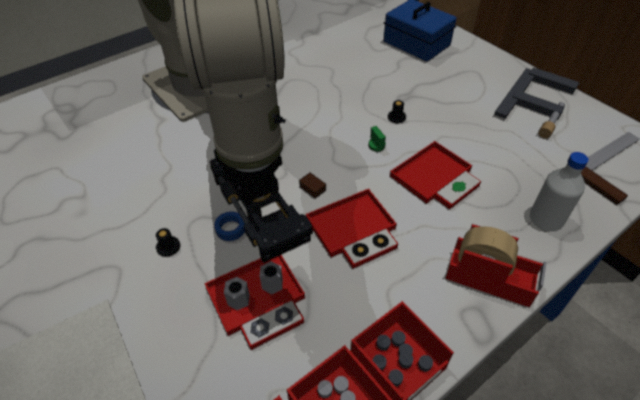

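Both nuts stand apart in the nut tray at (318,200) and (315,265) in the wrist view. Next, the right foot.

Emit:
play_rows([
  [[-2,-3,-1],[0,0,-0.05],8.7],
  [[-5,-7,-1],[0,0,-0.1],8.7],
  [[-8,-11,-1],[0,0,-0.14],8.7],
  [[-11,-15,-1],[0,0,-0.14],8.7],
  [[-13.8,-17.3,-1],[0,0,-0.14],8.7],
  [[-13.8,-17.3,-1],[0,0,-0.14],8.7],
  [[-13.8,-17.3,-1],[0,0,-0.14],8.7],
])

```text
time: 14.12
ee_pos: [0.4356, -0.3068, 0.1429]
eef_rot: [0.707, 0.707, -0.0, -0.001]
ft_force: [0.3, 0.8, -0.4]
width: 0.087
```

```bash
python3 - <<'E'
from h import *
w=camera('wrist'); cv2.imwrite('pics/w7.png',w['frame'][:,:,::-1])
o=wfit(w,['foot'])
p=min(o,key=lambda q:q[2])[1]
go(p[0],p[1],.015,0)
E
```

```text
Traceback (most recent call last):
ValueError: min() iterable argument is empty
```

View pics/w7.png

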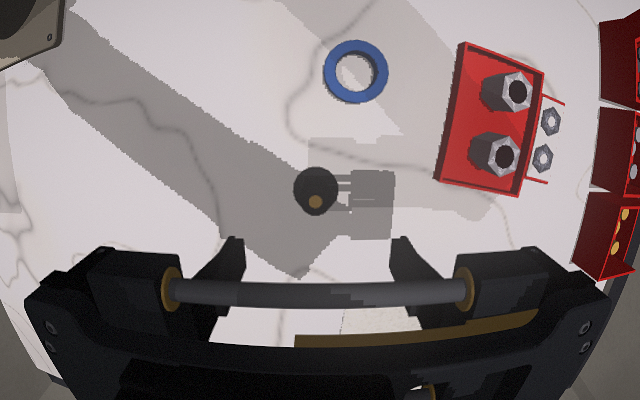

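The network missed it, but the foot is plain at (315,190), with its brass dot at (315,202). I'll use the dot and the dark disc directly.

```bash
python3 - <<'E'
from h import *
w=camera('wrist')
print(ray(w,(315.5,202),.044,True))
h=w['frame'].astype(int); m=((h.max(2)<75)|((h[...,0]-h[...,2]>40))).astype(np.uint8); m[:160]=0;m[225:]=0;m[:,:285]=0;m[:,350:]=0
n,l,st,ce=cv2.connectedComponentsWithStats(m); i=1+np.argmax(st[1:,4]); print(st[i],ce[i])
p,f=fit([(w,(l==i).astype(np.float32),True)],'foot',.434,-.307,[0]); print(p,f)
go(p[0],p[1],.015,0)
E
```

```text
[ 0.43329449 -0.30770094]
[ 293  168   45   48 1609] [314.922312   190.18582971]
[ 0.43259243 -0.30701336  0.1783441 ] 0.08305716514587402
t 14.28 pos [ 0.436  -0.3067  0.1432] w 0.0868 d [-0.03, -0.33, 12.82] rv [-0.001, -0.0, 0.002]
```

Emit:
play_rows([
  [[0,-0.3,5],[0,0,0],8.7],
  [[0,-0.3,10],[0,0,0],8.7],
  [[0,-0.3,12.7],[0,0,0],8.7],
  [[0,-0.3,12.7],[0,0,0],5],
  [[0,-0.3,12.7],[0,0,0],2],
  [[0,-0.3,12.7],[0,0,0],2],
  [[0,-0.3,12.7],[0,0,0],2],
  [[0,-0.3,12.7],[0,0,0],2],
], grip_force=18)

```text
time: 15.28
ee_pos: [0.4326, -0.3077, 0.017]
eef_rot: [0.707, 0.707, 0.0, 0.0]
ft_force: [0.3, 0.4, 0.3]
width: 0.0448
```

Emit:
play_rows([
  [[0,0,0],[0,0,0],2],
  [[0,0,0],[0,0,0],2],
  [[0,0,0],[0,0,0],2],
  [[0,0,-3],[0,0,0],2],
  [[0,0,-7],[0,0,0],2],
  [[0,0,-11],[0,0,0],2],
  [[0,0,-11],[0,0,0],2],
])

```text
time: 16.15
ee_pos: [0.4337, -0.3086, 0.1292]
eef_rot: [0.707, 0.707, 0.001, 0.002]
ft_force: [0.5, -0.2, -1.1]
width: 0.0273
```

```bash
python3 - <<'E'
from h import *
th=-.1729
for y in (.034,-.034): print(np.array([.608,.0045])+y*np.array([-np.sin(th),np.cos(th)]))
go(.602,-.029,.14,-.17)
E
```

```text
[0.61384935 0.03799306]
[ 0.60215065 -0.02899306]
t 16.15 pos [ 0.4337 -0.3086  0.1292] w 0.0273 d [27.95, 16.83, -1.04] rv [0.005, 0.001, 0.17]
```

Emit:
play_rows([
  [[4,2.5,0],[0,0,0.05],2],
  [[9,5.5,0],[0,0,0.1],2],
  [[14,8.5,0],[0,0,0.17],2],
  [[19,11.5,0],[0,0,0.17],2],
  [[24,14.5,0],[0,0,0.17],2],
  [[27.9,16.8,0],[0,0,0.17],2],
  [[27.9,16.8,0],[0,0,0.17],2],
  [[27.9,16.8,0],[0,0,0.17],2],
])

```text
time: 17.15
ee_pos: [0.5995, -0.0294, 0.1256]
eef_rot: [0.765, 0.644, -0.001, -0.0]
ft_force: [-0.8, -0.7, -0.6]
width: 0.0277
```

```bash
python3 - <<'E'
from h import *
w=camera('wrist'); im=w['frame'][:,:,::-1].copy()
for p,col in [((.608,.0045,-.1729),(0,255,0))]:
    c,s=np.cos(p[2]),np.sin(p[2])
    q=rect(.106,.146)@np.array([[c,s],[-s,c]])+p[:2]
    cv2.polylines(im,[proj(w,np.c_[q,np.full(4,.018)],True).astype(np.int32)],True,col,1)
cv2.imwrite('pics/w8.png',im)
go(.602,-.029,.021,-.17)
E
```

```text
t 17.2 pos [ 0.5995 -0.0301  0.1259] w 0.0276 d [0.15, 0.24, 10.49] rv [-0.001, 0.001, -0.002]
```

View pics/w8.png

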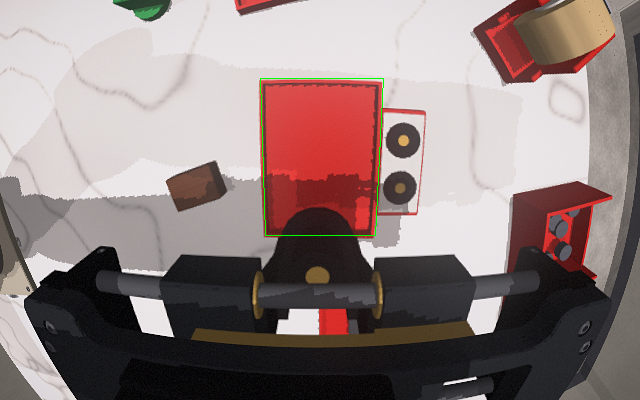

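Emit:
play_rows([
  [[0.1,0.1,5],[0,0,0],2],
  [[0.1,0.1,8.5],[0,0,0],2],
  [[0.1,0.1,10.2],[0,0,0],2],
  [[0.1,0.1,10.5],[0,0,0],2],
  [[0.1,0.1,10.5],[0,0,0],2],
])

```text
time: 17.82
ee_pos: [0.6022, -0.0282, 0.0227]
eef_rot: [0.765, 0.644, 0.001, 0.0]
ft_force: [0.8, -0.2, 0.0]
width: 0.0274
```

Emit:
play_rows([
  [[0,0,0],[0,0,0],2],
])

```text
time: 17.95
ee_pos: [0.6023, -0.0279, 0.0229]
eef_rot: [0.765, 0.644, 0.001, 0.001]
ft_force: [0.1, -0.1, -0.2]
width: 0.0277
```

Emit:
play_rows([
  [[0,0,0.15],[0,0,0],2],
  [[0,0,0.2],[0,0,0],2],
  [[0,0,0.2],[0,0,0],4.8],
  [[0,0,0.2],[0,0,0],4.8],
  [[0,0,0.2],[0,0,0],4.8],
  [[0,0,-3],[0,0,0],4.8],
  [[0,0,-8],[0,0,0],4.8],
  [[0,0,-10],[0,0,0],4.8],
])

```text
time: 18.95
ee_pos: [0.6027, -0.0281, 0.1245]
eef_rot: [0.765, 0.644, 0.002, 0.001]
ft_force: [0.5, -0.6, -0.9]
width: 0.0476
```

```bash
python3 - <<'E'
from h import *
w=camera('wrist'); cv2.imwrite('pics/w9.png',w['frame'][:,:,::-1])
wfit(w,['foot'])
go(.424,.303,.15,0)
E
```

```text
foot 0.76 [315. 194.] [ 0.5999 -0.0278  0.2563] iou loss 0.032
t 19.05 pos [ 0.6027 -0.0279  0.1238] w 0.0481 d [29.59, -23.2, -2.66] rv [0.004, -0.001, -0.17]
```

View pics/w9.png

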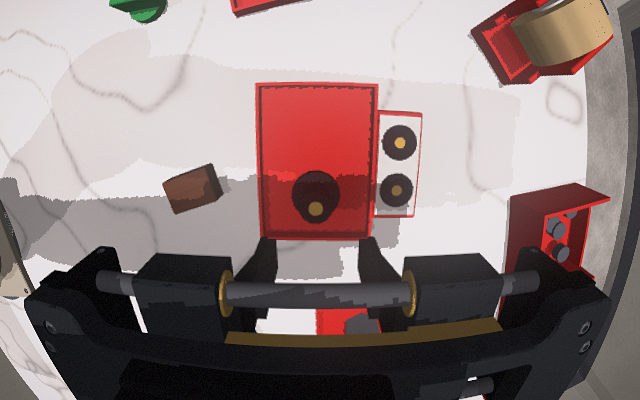

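Foot 1 stands in its tray at (316,195). Now the left foot.

Emit:
play_rows([
  [[4,-3.5,-2],[0,0,-0.05],8.7],
  [[9,-7,-2.6],[0,0,-0.1],8.7],
  [[14,-11,-2.6],[0,0,-0.17],8.7],
  [[19,-15,-2.6],[0,0,-0.17],8.7],
  [[24,-19,-2.6],[0,0,-0.17],8.7],
  [[29.5,-23.2,-2.6],[0,0,-0.17],8.7],
  [[29.5,-23.2,-2.6],[0,0,-0.17],8.7],
  [[29.5,-23.2,-2.6],[0,0,-0.17],8.7],
])

```text
time: 20.05
ee_pos: [0.422, 0.3021, 0.1465]
eef_rot: [0.707, 0.708, -0.001, 0.0]
ft_force: [0.2, 0.2, -0.5]
width: 0.0872
```

```bash
python3 - <<'E'
from h import *
w=camera('wrist'); cv2.imwrite('pics/w10.png',w['frame'][:,:,::-1])
o=wfit(w,['foot','knob'])
go(.424,.3036,.0165,0)
E
```

```text
foot 0.61 [319. 188.] [0.4238 0.3036 0.0935] iou loss 0.074
knob 0.55 [358. 274.] [ 0.4692  0.2048 -0.6756] iou loss 0.526
t 20.2 pos [0.4236 0.3004 0.1472] w 0.0872 d [0.33, 0.04, 13.07] rv [-0.0, 0.001, -0.003]
```

View pics/w10.png

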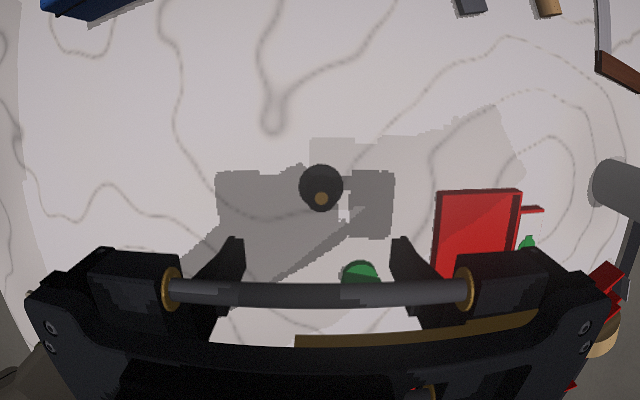

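Emit:
play_rows([
  [[0.2,0,5],[0,0,0],8.7],
  [[0.2,0,10],[0,0,0],8.7],
  [[0.2,0,13],[0,0,0],8.7],
  [[0.2,0,13],[0,0,0],5],
  [[0.2,0,13],[0,0,0],2],
  [[0.2,0,13],[0,0,0],2],
  [[0.2,0,13],[0,0,0],2],
  [[0.2,0,13],[0,0,0],2],
])

```text
time: 21.2
ee_pos: [0.4229, 0.3045, 0.0181]
eef_rot: [0.707, 0.707, 0.0, -0.0]
ft_force: [0.6, 0.2, 0.1]
width: 0.0447
```

Emit:
play_rows([
  [[0,0,0],[0,0,0],2],
  [[0,0,0],[0,0,0],2],
  [[0,0,0],[0,0,0],2],
  [[0,0,-3],[0,0,0],2],
  [[0,0,-7],[0,0,0],2],
  [[0,0,-11],[0,0,0],2],
  [[0,0,-11],[0,0,0],2],
])

```text
time: 22.08
ee_pos: [0.424, 0.3053, 0.1304]
eef_rot: [0.707, 0.707, 0.003, -0.0]
ft_force: [-0.3, -1.0, -1.3]
width: 0.0276
```

```bash
python3 - <<'E'
from h import *
go(.6138,.038,.14,-.17)
E
```

```text
t 22.07 pos [0.424  0.3053 0.1304] w 0.0276 d [-26.72, 18.98, -1.0] rv [0.003, -0.004, 0.17]
```

Emit:
play_rows([
  [[-4,2.8,0],[0,0,0.05],2],
  [[-9,6.3,0],[0,0,0.1],2],
  [[-14,9.8,0],[0,0,0.17],2],
  [[-19,13.3,0],[0,0,0.17],2],
  [[-24,16.8,0],[0,0,0.17],2],
  [[-26.7,19,0],[0,0,0.17],2],
  [[-26.7,19,0],[0,0,0.17],2],
  [[-26.7,19,4],[0,0,0.17],2],
])

```text
time: 23.08
ee_pos: [0.6142, 0.0377, 0.0885]
eef_rot: [0.765, 0.644, 0.002, 0.001]
ft_force: [0.4, 0.5, -1.8]
width: 0.0279
```

Emit:
play_rows([
  [[0,0,0],[0,0,0],2],
])

```text
time: 23.2
ee_pos: [0.6098, 0.0382, 0.0843]
eef_rot: [0.764, 0.645, -0.003, -0.002]
ft_force: [0.1, 0.1, 0.6]
width: 0.0276
```

```bash
python3 - <<'E'
from h import *
go(.6135,.0385,.0205,-.17)
E
```

```text
t 23.2 pos [0.6098 0.0382 0.0843] w 0.0276 d [0.1, 0.4, 6.38] rv [-0.006, 0.002, 0.001]
```

Emit:
play_rows([
  [[0,0.1,3],[0,0,0],2],
  [[0,0.1,5.5],[0,0,0],2],
  [[0,0.1,6.2],[0,0,0],2],
  [[0,0.1,6.2],[0,0,0],2],
])

```text
time: 23.7
ee_pos: [0.6139, 0.0374, 0.0264]
eef_rot: [0.764, 0.645, 0.0, 0.0]
ft_force: [0.2, -0.2, -0.5]
width: 0.0274
```

```bash
python3 - <<'E'
from h import *
go(.6138,.0383,.0205,-.17); print(read_state()['ft_force'])
E
```

```text
t 23.7 pos [0.6139 0.0374 0.0264] w 0.0274 d [0.09, -0.02, 0.59] rv [0.0, -0.0, 0.001]
[ 0.18253325 -0.20459012 -0.53292986]
```

Emit:
play_rows([
  [[0,0,0.3],[0,0,0],2],
  [[0,0,0.6],[0,0,0],2],
  [[0,0,0.6],[0,0,0],2],
  [[0,0,0.6],[0,0,0],4.8],
  [[0,0,0.6],[0,0,0],4.8],
  [[0,0,0.6],[0,0,0],4.8],
  [[0,0,-3],[0,0,0],4.8],
  [[0,0,-9],[0,0,0],4.8],
])

```text
time: 24.7
ee_pos: [0.6122, 0.037, 0.1149]
eef_rot: [0.765, 0.645, -0.002, -0.001]
ft_force: [1.6, 0.4, 0.8]
width: 0.0474
```

```bash
python3 - <<'E'
from h import *
w=camera('wrist'); cv2.imwrite('pics/w11.png',w['frame'][:,:,::-1])
wfit(w,['foot'])
go(.469,.1975,.15,1.34);print(read_state()['joint_positions'])
E
```

```text
foot 0.81 [318. 260.] [ 0.6003 -0.029  -0.1531] iou loss 0.157
foot 0.61 [321. 200.] [0.6133 0.036  0.1604] iou loss 0.028
t 24.8 pos [0.6172 0.0366 0.1219] w 0.0481 d [13.34, -17.31, -2.92] rv [0.01, 0.004, -1.511]
[-0.62552754  0.43439512  0.63325317  1.64150161 -0.27818994  1.1474989
 -0.09432103]
```

View pics/w11.png

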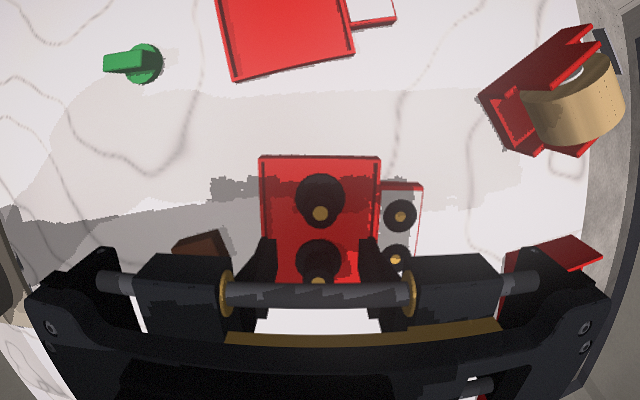

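Both feet stand in the foot tray, at (320,200) and (318,262). Now the knob, turning the jaws across its wing.

Emit:
play_rows([
  [[1.5,-2,-2],[0,0,-0.18],8.7],
  [[3,-4,-2.9],[0,0,-0.36],8.7],
  [[5,-6,-2.9],[0,0,-0.54],8.7],
  [[7,-8.5,-2.9],[0,0,-0.72],8.7],
  [[9,-11,-2.9],[0,0,-0.9],8.7],
  [[11,-14,-2.9],[0,0,-1.08],8.7],
  [[13.3,-17.3,-2.9],[0,0,-1.26],8.7],
  [[13.3,-17.3,-2.9],[0,0,-1.43],8.7],
])

```text
time: 25.8
ee_pos: [0.4637, 0.2, 0.1446]
eef_rot: [0.15, 0.989, 0.001, -0.0]
ft_force: [0.6, -1.0, -0.3]
width: 0.0865
```

Emit:
play_rows([
  [[0,0,0],[0,0,-0.08],8.7],
  [[0,0,0],[0,0,-0.08],8.7],
])

```text
time: 26.05
ee_pos: [0.4657, 0.1973, 0.1446]
eef_rot: [0.116, 0.993, 0.0, 0.0]
ft_force: [0.8, 0.1, -0.5]
width: 0.0869
```

```bash
python3 - <<'E'
from h import *
w=camera('wrist'); cv2.imwrite('pics/w12.png',w['frame'][:,:,::-1])
o=wfit(w,['knob']); p=o[0][1]
go(p[0],p[1],.017,p[2]+np.pi/2);print(read_state()['joint_positions'])
E
```

```text
knob 0.65 [314. 198.] [ 0.4694  0.1977 -0.2033] iou loss 0.063
t 26.15 pos [0.4658 0.1972 0.1445] w 0.087 d [-0.34, 0.12, 12.75] rv [0.0, 0.0, -0.03]
[-0.8135439   0.12720253  0.34821522  1.88944808 -0.04791406  1.13282322
  0.8900713 ]
```

View pics/w12.png

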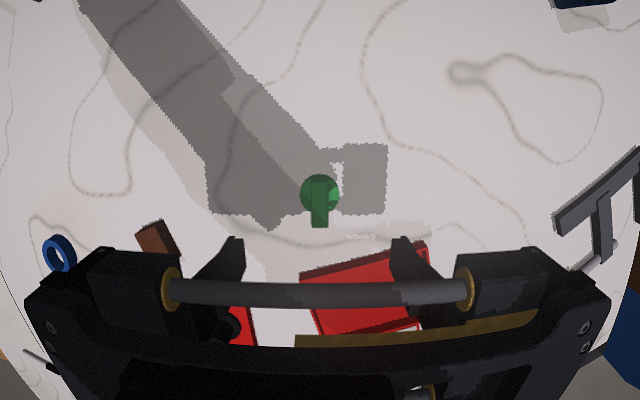

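Emit:
play_rows([
  [[-0.3,0.1,5],[0,0,-0.02],8.7],
  [[-0.3,0.1,10],[0,0,-0.02],8.7],
  [[-0.3,0.1,12.7],[0,0,-0.02],8.7],
  [[-0.3,0.1,12.7],[0,0,-0.02],5],
  [[-0.3,0.1,12.7],[0,0,-0.02],1],
  [[-0.3,0.1,12.7],[0,0,-0.02],1],
  [[-0.3,0.1,12.7],[0,0,-0.02],1],
  [[-0.3,0.1,12.7],[0,0,-0.02],1],
], grip_force=15)

```text
time: 27.15
ee_pos: [0.4691, 0.1979, 0.0181]
eef_rot: [0.105, 0.994, 0.0, 0.0]
ft_force: [-0.9, -0.9, -1.3]
width: 0.0449
```

Emit:
play_rows([
  [[0,0,0],[0,0,0],1],
  [[0,0,0],[0,0,0],1],
  [[0,0,0],[0,0,0],1],
  [[0,0,-0.5],[0,0,0],1],
  [[0,0,-4],[0,0,0],1],
  [[0,0,-8],[0,0,0],1],
  [[0,0,-11],[0,0,0],1],
  [[0,0,-11],[0,0,0],1],
])

```text
time: 28.15
ee_pos: [0.4702, 0.1983, 0.1301]
eef_rot: [0.105, 0.994, 0.002, 0.002]
ft_force: [0.3, 1.3, -2.6]
width: 0.0158
```

```bash
python3 - <<'E'
from h import *
go(.611,.228,.13,1.5)
E
```

```text
t 28.15 pos [0.4702 0.1983 0.1301] w 0.0158 d [-13.15, 5.85, 0.07] rv [0.003, 0.003, -0.14]
```

Emit:
play_rows([
  [[-4,1.8,0],[0,0,-0.05],1],
  [[-8,3.6,0],[0,0,-0.1],1],
  [[-11,4.9,0],[0,0,-0.14],1],
  [[-13.1,5.9,0],[0,0,-0.14],1],
  [[-13.1,5.9,0],[0,0,-0.14],1],
  [[-13.1,5.9,4],[0,0,-0.14],1],
  [[-13.1,5.9,7],[0,0,-0.14],1],
  [[-13.1,5.9,7],[0,0,-0.14],1],
])

```text
time: 29.15
ee_pos: [0.6067, 0.2271, 0.0548]
eef_rot: [0.035, 0.999, -0.001, -0.003]
ft_force: [0.6, -0.8, -0.3]
width: 0.0159
```

```bash
python3 - <<'E'
from h import *
go(.611,.228,.0205,1.5)
E
```

```text
t 29.15 pos [0.6067 0.2271 0.0548] w 0.0159 d [-0.44, 0.13, 3.43] rv [-0.003, -0.005, 0.0]
```

Emit:
play_rows([
  [[-0.2,0,1.5],[0,0,0],1],
  [[-0.2,0,2.8],[0,0,0],1],
  [[-0.2,0,2.8],[0,0,0],1],
  [[-0.2,0,2.8],[0,0,0],1],
])

```text
time: 29.65
ee_pos: [0.6115, 0.2279, 0.0301]
eef_rot: [0.035, 0.999, 0.0, 0.0]
ft_force: [0.3, 1.2, -0.1]
width: 0.0159
```

```bash
python3 - <<'E'
from h import *
go(.611,.228,.0205,1.5)
E
```

```text
t 29.65 pos [0.6115 0.2279 0.0301] w 0.0159 d [0.06, 0.01, 0.96] rv [0.0, 0.001, -0.0]
```

Emit:
play_rows([
  [[0,0,0.6],[0,0,0],1],
  [[0,0,0.95],[0,0,0],1],
  [[0,0,0.95],[0,0,0],1],
  [[0,0,0.95],[0,0,0],4.2],
  [[0,0,0.95],[0,0,0],4.2],
  [[0,0,0.95],[0,0,0],4.2],
  [[0,0,-3],[0,0,0],4.2],
  [[0,0,-9],[0,0,0],4.2],
])

```text
time: 30.65
ee_pos: [0.6099, 0.2274, 0.1189]
eef_rot: [0.035, 0.999, -0.001, -0.002]
ft_force: [0.4, 0.7, 1.1]
width: 0.0416
```

Emit:
play_rows([
  [[5,3,-5],[0,0,0],4.2],
  [[10,6,-8],[0,0,0],4.2],
  [[14,10,-8],[0,0,0],4.2],
  [[14,10,-8],[0,0,0],4.2],
])

```text
time: 31.15
ee_pos: [0.4752, 0.342, 0.2006]
eef_rot: [0.032, 0.999, 0.001, -0.0]
ft_force: [0.1, -0.2, 0.1]
width: 0.0421
```

```bash
python3 - <<'E'
from h import *
t=camera('top'); s=camera('scene')
a=t['frame'][:,:,::-1][120:290,170:480]
cv2.imwrite('pics/tE.png',cv2.resize(a,None,fx=2.5,fy=2.5,interpolation=cv2.INTER_CUBIC))
cv2.imwrite('pics/sE.png',cv2.resize(s['frame'][90:360,140:500,::-1],None,fx=2.1,fy=2.1,interpolation=cv2.INTER_CUBIC))
go(.45,.35,.3,1.5); print(read_state()['ft_force'])
E
```

```text
t 31.25 pos [0.4779 0.3385 0.1997] w 0.042 d [2.86, 0.96, -10.03] rv [0.0, -0.0, 0.003]
[ 0.5079084  -0.81621912 -0.24634416]
```

View pics/tE.png

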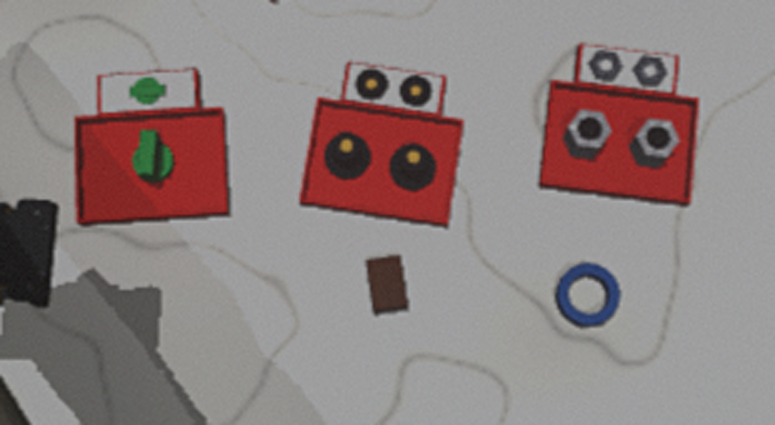

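View pics/sE.png

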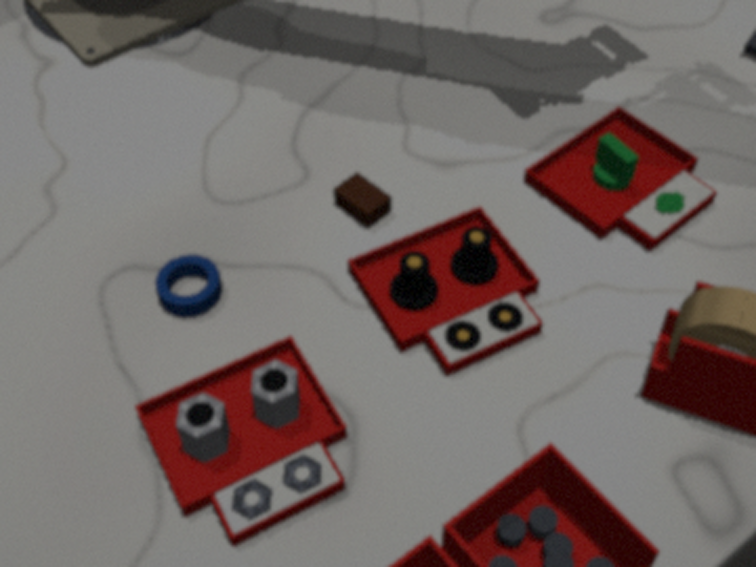

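All five pieces stand upright in the trays whose cards match. In the top crop, the knob is at (150,155), the feet at (347,155) and (412,165), and the nuts at (588,130) and (656,138). The tape and offcut look where they were, and the gripper is clear.

Emit:
play_rows([
  [[0,0,0],[0,0,0],4.2],
  [[0,0,0],[0,0,0],4.2],
  [[0,0,0],[0,0,0],4.2],
])

```text
time: 31.62
ee_pos: [0.4794, 0.3365, 0.1993]
eef_rot: [0.036, 0.999, -0.0, -0.0]
ft_force: [-0.5, 0.2, 0.1]
width: 0.0421
```

```bash
python3 - <<'E'
from bench import *
import cv2,numpy as np
t=camera('top'); a=cv2.imread('pics/top0.png')[:,:,::-1].astype(int)
d=np.abs(a-t['frame'].astype(int)).sum(2)
print('diff offcut',d[220:247,312:336].mean(),'tape',d[222:254,390:420].mean(),'bg',d[255:285,380:430].mean(),'t',read_state()['time'])
print(close_job())
E
```

```text
diff offcut 33.60956790123457 tape 39.078125 bg 47.355333333333334 t 31.675
the job is handed in; nothing more can be done
None
```

I sorted all five fittings and handed the job in at about 31.7 s. Both coupling nuts went first, then both machine feet, then the wing knob, each into the tray whose card shows it.

- **Last checks:** the final top and scene pictures show every piece upright on its tray floor, apart from its neighbour and clear of the rims. The gripper was parked about 0.2 m above the bench, touching nothing, and the wrist force readings I saw stayed under 3 N.
- **Tape and offcut:** both look unmoved. The pixel comparison with the first picture showed no more change there than on the bare bench. That bench level was itself high, probably from shadows and lighting, so it is only a weak check.
- **Disagreements along the way:**
  - The networks missed the right foot in some views, so I located it by its brass dot and dark outline instead.
  - They also gave a few false hits, such as calling a nut a tray.
  - The camera views differed by 3–4 mm in y, well within the clearances.

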